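Draw a long stick shuttle out of a half-open display case

ROBOT

A 6-joint arm with a two-finger parallel gripper is mounted at the origin on a cart in front of the work surface, level with it; the furniture and walls round the work are solid. World frame = base frame: x ahead of the robot, y to its left, z up, the work surface at z = 0. Lengths are in mm, angles in rad, forces in N, time in s.
With the tool pointing down it reaches from about 325 to 850 mm from the base axis. Payload 15.5 kg.
Tool frame: the origin (TCP) lies on the centre line of the jaws, within the pads' length; the fingertips stand nose_length ahead of it and the grasp point (between the pads) lies 11 mm behind it (nose_length is the distance from the TCP to the fingertips, in mm); z points along the fingers, y is the line along which they close (so a half turn about z gives the same grasp; the last joint's range is limited). The gripper opens to 91 mm and grips with 3 to 60 N. Pads are 32 mm wide; open, the fingers measure 118 mm over their backs; the gripper's body (76 mm by 178 mm) begins 60 mm behind the grasp point.
Start: joints at [1.075, 0.494, 1.345, -0, 1.302, -0.096], TCP at [243.267, 575.715, 221.915] pointing down, gripper open.
Joint ranges: [-2.91, 2.91], [-0.82, 2.16], [0.22, 2.67], [-1.22, 4.37], [0.12, 2.79], [-3.08, 3.08]. Speed limits (rad/s): [1.89, 1.89, 2.57, 3.01, 3.01, 3.01].

INTERFACE

Orientations are given as a unit quaternion [w, x, y, z].
In Python, from bench import get_obs, capture, camera_model, job_done, nose_length gives the robot as it stands.
- The arm moves only by the tool drive_tool, never from a script. Its argument "plan" is a list that holds one entry, the list of rows, each a list of 7 numbers: the shift along the tool's x, y, z in m, then the turn, a rotation vector about the tool's x, y, z in degrees, then the closure, from 0 (fully open) to 1 (shut). A call has 1 to 12 rows; each row shifts and turns the commanded pose from where the row before left it, along the tool's axes as they then stand; what a row does not reach is not made up. A row lasts 1/10 s, in which the tool goes at most 50 mm and 8.59 degrees, less where a joint would pass 70% of its speed; a pose out of reach is approached as far as the arm can. A call with a gripper value outside its range is refused whole. The fingers move at their own pace and stop on an object; the grip force is fixed at half the most. Time passes only in rows, so rows that do not move let the fingers close. It gives the time, the measured TCP pose, the force, the opening and the grip force at its end, in the units of the state.
- get_obs(): the state, without advancing time (a new reading comes with each control period).
- capture(name): name is "side" or "top" or "wrist"; returns the picture (480x640x3 uint8, red, green, blue); there is no depth.
- camera_model(name): a dict with "mtx" (3x3 intrinsics, pixels), "rvec" (rotation vector, rad) and "tvec" (3), from world to camera coordinates, as OpenCV has them; the wrist camera has in their place "T_tool_cam" (4x4, takes a point from camera to tool coordinates, whose origin is the TCP and whose axes are the flange's). Camera axes: x right, y down, z forward; pixel columns grow to the right and rows downward; lengths in mm; the calibration is good to about 2 mm. A picture is of the moment at which its call begins: read the wrist's pose just before it. camera_model takes no time and is no camera call.
- job_done(): hands the job in; it is judged then, once.
The state is a dict: "time_s": time; "qpos": joint angles; "qd": joint speeds; "tau": joint torques, N m; "ee_pos": TCP position; "eef_rot": TCP orientation; "wrist_force": force on the tool from outside, world axes, zero at the start; "torque": the same for the moment, N m; "width": opening from 0.0 (shut) to 1.0 (fully open); "grasp_force": force on a finger pad.
Only numpy, scipy, OpenCV 4.12 (cv2) and the standard library are available. Lean on these libraries where they do the work, as an engineer would, in place of code of your own. Each camera call takes 0.05 s, during which the arm holds its last target. There are 200 camera calls.

TASK

A customer wants to see the weaving shuttle: slide the clear lid of the display case fully open, take hold of the long flat wooden shuttle with notched ends and, because it is longer than the opening, tip it and draw it out slantwise, one end first, without levering it hard against the fixed clear pane. Finish while still holding the shuttle in the gripper, still and roughly level, with all of it about a hand's breadth above the top of the case. Leave the lid open, the short needle gauge lying in the case and everything else on the counter where it is.

Things in the scene. Friction and masses are not known exactly. Their poses are not given: they have to be found in the camera images.
- case: Display case: low wooden tray, grey floor, fixed, 220 (x) x 430 (y) x 66 mm high. Origin: centre of its underside, z up. Inside 200 x 410 mm; floor 6 mm above the origin; long walls end at 66 mm, end walls at 57 mm. The half from y = -5 mm to +205 has a fixed clear pane on top, the -y half the sliding lid. Lid fully open: the opening runs y = -205 to -8 mm (197 mm), x = -100 to +100 mm.
- case_pane: The fixed clear pane of the case, 3 mm thick, 54 to 57 mm above the case's origin; its edge at the opening lies at the case's y = -5 mm. Its origin is the case's origin.
- case_lid (a joint): Opening of the clear sliding lid in m: 0 closed over the case's -y half, 0.205 fully open (end stop). It slides along the case's +y, over the fixed pane, with 1 to 2 N of friction, and stays where left. The lid fills the heights 57 to 64 mm above the case's origin; its -y edge lies at y = -213 mm + joint value.
- lid_grip (a point): Top centre of the lid's wooden finger bar: a bar 70 mm long (along the case's x), 12 mm wide (along the case's y), standing 20 mm above the lid frame; this point is at its top, 83.5 mm above the case's origin. It moves with the lid.
- shuttle: Stick shuttle: flat pale wooden bar 32 (its x) x 300 (its y) x 10 mm (z), a 14 mm wide, 40 mm deep notch in each end, 50 to 100 g, balanced at mid-length, loose. Lies flat on the case's floor along the case's y, in the lane at case x = +42 or -42 mm. Grip across its width between the notches; 35 mm free beside it for each finger (fingers under 100 mm over their backs). Origin: centre of underside.
- shuttle_end_a (a point): Middle of the shuttle's end at its own y = -150 mm (the end that lies under the sliding lid), at half thickness.
- shuttle_end_b (a point): Middle of the shuttle's end at its own y = +150 mm (the end that lies under the fixed pane), at half thickness.
- gauge: Wooden needle gauge: a flat bar with a row of round holes, 32 (its x) x 150 (its y) x 9 mm, loose, in the case's other lane. Origin: centre of its underside. To stay in the case.
- yarn_ball_2: Pale grey ball of yarn, about 70 mm across, loose on the counter; to stay where it is. Origin: centre of its underside as it stands.
- tape_measure: Yellow tape measure, 51 x 65 x 21 mm, loose on the counter; to stay where it is. Origin: centre of its underside.
- row_counter: Small green barrel row counter, 17 mm across, 32 mm high, standing loose; to stay where it is. Origin: centre of its underside.
- binder_clip: Black binder clip, 36 x 29 x 21 mm, loose; to stay where it is. Origin: centre of its underside.

How it is judged:
By the outcome, as a careful person would: the job done as asked, in the order asked, and still so for the second after the job is handed in, while the arm keeps its last pose, push and grip.
It also fails if it takes over 58 s, if anything falls off the work surface, if the arm or the gripper's body presses on something with over 40 N, if the wrist force passes 120 N, or if a joint passes its speed limit or range.

## Working session

There is one attempt and no reset: what is moved stays moved. The work goes in short steps, Python scripts to look and compute and a tool call to move; the robot and the scene stay as the last step left them, time stands still between calls to the robot, and variables do not carry over. Pictures are saved under pics/ and viewed, at most 10 in all, crops included, and the job is handed in when it is done.

Besides the shell and the picture viewer there is one more tool, called after ">>>" as name(argument=value, ...), one argument or row to a line, values as JSON. drive_tool: Moves the arm, as the interface text tells. Its arguments: {"type":"object","properties":{"plan":{"type":"array"}},"required":["plan"]}

```bash
mkdir -p pics; ls; cat > h.py <<'E'
import numpy as np, cv2
from scipy.spatial.transform import Rotation as R
from bench import get_obs, capture, camera_model, job_done, nose_length
def ray(name,uv,obs=None):
    m=camera_model(name); K=np.array(m['mtx'],float)
    d=np.linalg.inv(K)@np.array([uv[0],uv[1],1.])
    if 'rvec' in m:
        Rm=cv2.Rodrigues(np.array(m['rvec'],float))[0]; t=np.array(m['tvec'],float).ravel()
        return -Rm.T@t, Rm.T@d
    T=np.array(m['T_tool_cam']); q=obs['eef_rot']; Rt=R.from_quat([q[1],q[2],q[3],q[0]]).as_matrix()
    return np.array(obs['ee_pos'])+Rt@T[:3,3], Rt@T[:3,:3]@d
def onz(name,uv,z,obs=None):
    o,d=ray(name,uv,obs); return o+d*(z-o[2])/d[2]
def proj(name,P):
    m=camera_model(name); p,_=cv2.projectPoints(np.array(P,float).reshape(-1,1,3),np.array(m['rvec'],float),np.array(m['tvec'],float),np.array(m['mtx'],float),None); return p.reshape(-1,2)
def save(name,f): 
    im=capture(name); cv2.imwrite('pics/'+f,im[:,:,::-1]); return im
E
python3 - <<'E'
from h import *
o=get_obs(); print(o, nose_length if not callable(nose_length) else nose_length())
for n in ['top','side','wrist']: save(n,n+'0.png'); print(n,camera_model(n))
E
```

```text
pics
{'time_s': 0.0, 'qpos': array([ 1.07551545e+00,  4.94196021e-01,  1.34611918e+00, -1.58149631e-06,
        1.30250627e+00, -9.54761548e-02]), 'qd': array([-0.00029299,  0.00085345, -0.00018271, -0.00057011, -0.00036994,
       -0.00072809]), 'tau': array([ 1.26851908e-03, -8.78816843e+01, -3.81844461e+01,  7.09180813e-02,
        5.35200513e-02, -5.46386275e-05]), 'ee_pos': array([243.08251184, 575.3928859 , 221.33433085]), 'eef_rot': array([-1.78126380e-04,  1.98573393e-01,  9.80085828e-01, -5.88022142e-04]), 'wrist_force': array([-0.32372608,  0.00063156,  0.17519158]), 'torque': array([-0.02489091,  0.00218642,  0.03015264]), 'grasp_force': 0.0, 'width': 0.9987851230634845} 8.0
top {'mtx': array([[592.36627355,   0.        , 315.41235908],
       [  0.        , 592.36627355, 245.67578692],
       [  0.        ,   0.        ,   1.        ]]), 'rvec': array([ 2.08416185, -2.13747035,  0.16982344]), 'tvec': array([-103.58191537,  549.61205919, 1242.17327068])}
side {'mtx': array([[543.55361185,   0.        , 322.91536844],
       [  0.        , 543.55361185, 241.42384099],
       [  0.        ,   0.        ,   1.        ]]), 'rvec': array([ 2.17468337, -0.53520922,  0.25998473]), 'tvec': array([-531.95536733,  145.58950431, 1095.00327158])}
wrist {'mtx': array([[334.48895793,   0.        , 318.79354205],
       [  0.        , 334.48895793, 240.14258226],
       [  0.        ,   0.        ,   1.        ]]), 'T_tool_cam': array([[ 3.04510553e-04, -9.61106553e-01, -2.76177661e-01,
         7.80393782e+01],
       [ 9.99999463e-01,  5.66254113e-04, -8.67992541e-04,
         1.80182918e+00],
       [ 9.90620055e-04, -2.76177248e-01,  9.61106210e-01,
        -1.63494612e+02],
       [ 0.00000000e+00,  0.00000000e+00,  0.00000000e+00,
         1.00000000e+00]])}
```

View pics/top0.png

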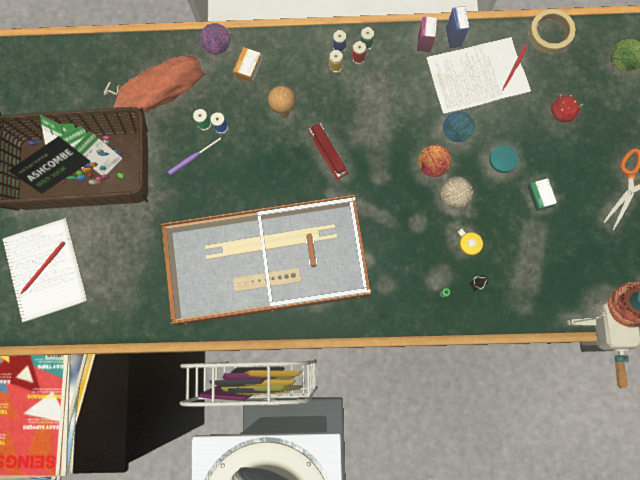

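View pics/side0.png

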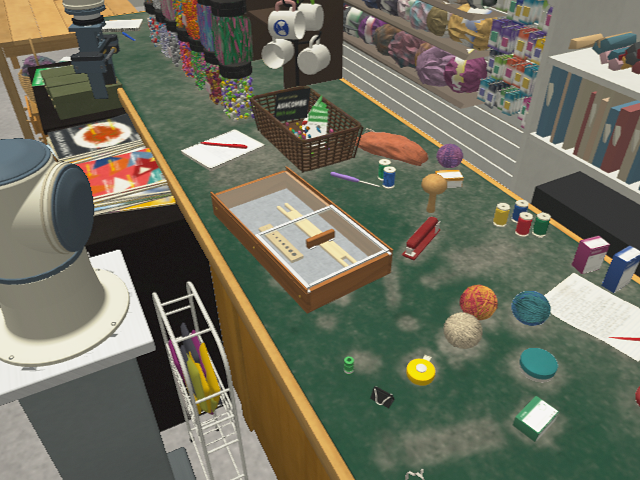

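The top view shows the case with corners at about (163,226), (355,197), (370,294) and (173,322). The lid is on the right half, with its finger bar at (311,250). The shuttle is in the far lane, from (206,250) to (337,232), and the gauge is in the near lane at (267,280). The side view agrees.

```bash
python3 - <<'E'
from h import *
print(proj('top',[[0,0,0],[400,0,0]]))
im=cv2.imread('pics/top0.png'); sub=np.zeros(im.shape[:2],np.uint8); cv2.fillPoly(sub,[np.array([[155,215],[362,188],[380,302],[165,330]])],255)
hsv=cv2.cvtColor(im,cv2.COLOR_BGR2HSV)
for p in [(250,311),(243,230),(283,240),(240,262),(258,167),(250,220)]: print(p,hsv[p])
def big(m,k=1):
    c,_=cv2.findContours(m,cv2.RETR_EXTERNAL,cv2.CHAIN_APPROX_NONE); return sorted(c,key=cv2.contourArea)[::-1][:k]
# shuttle
m=cv2.inRange(hsv,(15,50,150),(35,255,255))&sub
for c in big(m,4):
    r=cv2.minAreaRect(c); print('pale',cv2.contourArea(c),r)
    b=cv2.boxPoints(r); print(np.round([onz('top',p,16)for p in b],1).tolist())
m=cv2.inRange(hsv,(3,90,60),(16,255,200))&sub
c=big(m,1)[0]; r=cv2.minAreaRect(c);print('case',cv2.contourArea(c),r)
b=cv2.boxPoints(r);P=np.array([onz('top',p,64) for p in b]);print(P.round(1).tolist(),P.mean(0))
q=cv2.approxPolyDP(c,8,True)[:,0];print('approx',q.tolist(),np.round([onz('top',p,64)for p in q],1).tolist())
s=np.zeros_like(sub);s[228:272,300:322]=255
c=big(m&s)[0]; r=cv2.minAreaRect(c);print('bar',cv2.contourArea(c),r, np.round([onz('top',p,83.5)for p in cv2.boxPoints(r)],1).tolist(),onz('top',r[0],83.5))
for n,f,roi in (('top','top0.png',1),('side','side0.png',0)):
    pass
im2=cv2.imread('pics/top0.png')[180:335,150:390]; cv2.imwrite('pics/crop.png',cv2.resize(im2,None,fx=3.3,fy=3.3,interpolation=cv2.INTER_CUBIC))
s2=cv2.imread('pics/side0.png')[160:320,200:400]; cv2.imwrite('pics/crops.png',cv2.resize(s2,None,fx=3.7,fy=3.7,interpolation=cv2.INTER_CUBIC))
E
```

```text
[[266.016325   507.77420353]
 [264.76371959 316.18433946]]
(250, 311) [ 13 134 186]
(243, 230) [ 23  64 246]
(283, 240) [ 21  68 226]
(240, 262) [ 60   1 245]
(258, 167) [ 13 146 189]
(250, 220) [ 60   4 192]
pale 740.5 ((299.9753723144531, 236.34947204589844), (13.959789276123047, 72.79545593261719), 80.7066879272461)
[[580.3, 1.1, 16.0], [602.7, -161.3, 16.0], [570.9, -165.5, 16.0], [548.6, -3.7, 16.0]]
pale 594.5 ((232.97299194335938, 247.33786010742188), (13.809514999389648, 56.7176513671875), 80.53767395019531)
[[561.4, 134.7, 16.0], [579.3, 8.2, 16.0], [547.9, 3.2, 16.0], [530.2, 129.2, 16.0]]
pale 406.0 ((249.30947875976562, 281.79327392578125), (13.932656288146973, 32.49220657348633), 81.02737426757812)
[[486.5, 70.4, 16.0], [496.0, -1.3, 16.0], [465.1, -6.0, 16.0], [455.6, 65.4, 16.0]]
pale 385.0 ((284.3323669433594, 276.410400390625), (13.837203979492188, 30.639524459838867), 81.25383758544922)
[[496.8, -10.0, 16.0], [505.5, -77.7, 16.0], [474.7, -81.8, 16.0], [466.1, -14.4, 16.0]]
case 1064.0 ((263.2591552734375, 259.7640686035156), (102.94601440429688, 201.3984832763672), 81.37481689453125)
[[602.3, 230.3, 64.0], [657.3, -207.3, 64.0], [433.4, -232.1, 64.0], [380.1, 191.2, 64.0]] [518.29529456  -4.47538554  64.        ]
approx [[354, 195], [161, 224], [171, 323], [370, 294], [174, 316], [166, 226]] [[654.6, -204.8, 64.0], [601.9, 219.2, 64.0], [385.9, 192.2, 64.0], [436.7, -231.1, 64.0], [400.6, 186.1, 64.0], [597.1, 208.1, 64.0]]
bar 118.5 ((310.6692199707031, 249.4766845703125), (31.665721893310547, 4.884787559509277), 82.14668273925781) [[566.1, -98.9, 83.5], [567.2, -109.3, 83.5], [499.3, -117.0, 83.5], [498.2, -106.7, 83.5]] [ 532.53794717 -108.00933371   83.5       ]
```

View pics/crop.png

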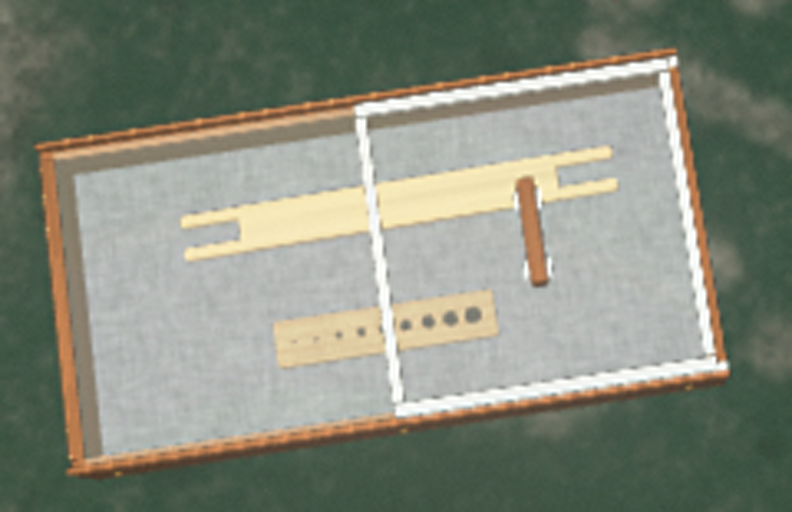

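View pics/crops.png

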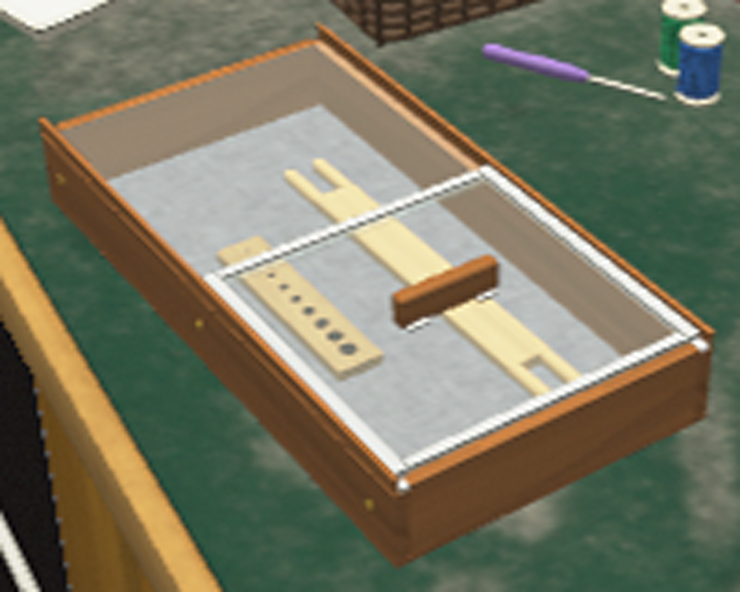

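Both crops confirm the layout: lid bar centre at crop (533,230) and shuttle ends at crop (183,240) and (615,168). The shuttle centre is about (566,-16), the bar is at (532.5,-108), and the case yaw is about 7.1°. I'll push the bar with closed fingers, then grip the shuttle.

```bash
cat >> h.py <<'E'
Y=np.array([-.1236,.9923,0]); X=np.array([.9923,.1236,0]); Z=np.array([0,0,1.])
def tool(yaw=97.1,tilt=0):
    "rot matrix: tool x at yaw (deg), pointing down, tilted about tool y by tilt deg"
    x=np.array([np.cos(np.radians(yaw)),np.sin(np.radians(yaw)),0]); z=-Z
    return R.from_matrix(np.c_[x,np.cross(z,x),z])*R.from_euler('y',tilt,degrees=True)
def cur():
    o=get_obs(); q=o['eef_rot']; return o,np.array(o['ee_pos']),R.from_quat([q[1],q[2],q[3],q[0]])
def rows(pos,rot,n,c):
    _,p,r=cur(); rv=(r.inv()*rot).as_rotvec(degrees=True)/n; dp=(np.array(pos)-p)/n
    for k in range(n):
        s=r.inv().apply(dp)/1000; print(np.round(np.r_[s,rv],[3+1]*3+[2]*3).tolist()+[c]); r=r*R.from_rotvec(rv,degrees=True)
def st():
    o,p,r=cur(); print('t',round(o['time_s'],2),p.round(1),'F',np.round(o['wrist_force'],1),'w',round(o['width'],3),'g',round(o['grasp_force'],1),'xaxis',r.as_matrix()[:,0].round(3),'z',r.as_matrix()[:,2].round(3))
E
python3 -c "
from h import *
rows([537.5,-147.7,150],tool(),18,1)"
```

```text
Traceback (most recent call last):
TypeError: 'list' object cannot be interpreted as an integer

During handling of the above exception, another exception occurred:

Traceback (most recent call last):
  File "h.py", line 28, in rows
    s=r.inv().apply(dp)/1000; print(np.round(np.r_[s,rv],[3+1]*3+[2]*3).tolist()+[c]); r=r*R.from_rotvec(rv,degrees=True)
                                    ~~~~~~~~^^^^^^^^^^^^^^^^^^^^^^^^^^^
TypeError: 'list' object cannot be interpreted as an integer
```

```bash
sed -i 's/np.round(np.r_\[s,rv\],\[3+1\]\*3+\[2\]\*3).tolist()/s.round(3).tolist()+rv.round(1).tolist()/' h.py
python3 -c "
from h import *
rows([537.5,-147.7,150],tool(),18,1)"
```

```text
[-0.031, -0.031, 0.004, -0.0, 0.0, 3.3, 1]
[-0.032, -0.029, 0.004, -0.0, 0.0, 3.3, 1]
[-0.034, -0.027, 0.004, -0.0, 0.0, 3.3, 1]
[-0.036, -0.025, 0.004, -0.0, 0.0, 3.3, 1]
[-0.037, -0.023, 0.004, -0.0, 0.0, 3.3, 1]
[-0.038, -0.021, 0.004, -0.0, 0.0, 3.3, 1]
[-0.039, -0.018, 0.004, -0.0, 0.0, 3.3, 1]
[-0.04, -0.016, 0.004, -0.0, 0.0, 3.3, 1]
[-0.041, -0.014, 0.004, -0.0, 0.0, 3.3, 1]
[-0.042, -0.011, 0.004, -0.0, 0.0, 3.3, 1]
[-0.042, -0.009, 0.004, -0.0, 0.0, 3.3, 1]
[-0.043, -0.006, 0.004, -0.0, 0.0, 3.3, 1]
[-0.043, -0.004, 0.004, -0.0, 0.0, 3.3, 1]
[-0.043, -0.001, 0.004, -0.0, 0.0, 3.3, 1]
[-0.043, 0.001, 0.004, -0.0, 0.0, 3.3, 1]
[-0.043, 0.004, 0.004, -0.0, 0.0, 3.3, 1]
[-0.043, 0.006, 0.004, -0.0, 0.0, 3.3, 1]
[-0.042, 0.009, 0.004, -0.0, 0.0, 3.3, 1]
```

>>> drive_tool(
  plan=[
    [[-0.031, -0.031, 0.004, 0, 0, 3.3, 1], [-0.032, -0.029, 0.004, 0, 0, 3.3, 1], [-0.034, -0.027, 0.004, 0, 0, 3.3, 1], [-0.036, -0.025, 0.004, 0, 0, 3.3, 1], [-0.037, -0.023, 0.004, 0, 0, 3.3, 1], [-0.038, -0.021, 0.004, 0, 0, 3.3, 1], [-0.039, -0.018, 0.004, 0, 0, 3.3, 1], [-0.04, -0.016, 0.004, 0, 0, 3.3, 1], [-0.041, -0.014, 0.004, 0, 0, 3.3, 1], [-0.042, -0.011, 0.004, 0, 0, 3.3, 1], [-0.042, -0.009, 0.004, 0, 0, 3.3, 1], [-0.043, -0.006, 0.004, 0, 0, 3.3, 1]],
  ],
)

```text
time_s: 1.35
ee_pos: [439.9, 92.0, 173.8]
eef_rot: [0.0, 0.52, 0.854, 0.0]
wrist_force: [-0.1, 1.4, 0.1]
width: 0.01
grasp_force: 0.0
```

>>> drive_tool(
  plan=[
    [[-0.043, -0.004, 0.004, 0, 0, 3.3, 1], [-0.043, -0.001, 0.004, 0, 0, 3.3, 1], [-0.043, 0.001, 0.004, 0, 0, 3.3, 1], [-0.043, 0.004, 0.004, 0, 0, 3.3, 1], [-0.043, 0.006, 0.004, 0, 0, 3.3, 1], [-0.042, 0.009, 0.004, 0, 0, 3.3, 1], [0, 0, 0, 0, 0, 0, 1], [0, 0, 0, 0, 0, 0, 1]],
  ],
)

```text
time_s: 2.15
ee_pos: [538.7, -145.8, 149.4]
eef_rot: [-0.0, 0.659, 0.752, -0.0]
wrist_force: [-0.4, 1.3, -0.4]
width: -0.001
grasp_force: 0.0
```

```bash
python3 -c "
from h import *
st()
rows([537.5,-147.7,76],tool(),7,1)
save('wrist','w1.png')
print(camera_model('wrist')['T_tool_cam'][:3,3])"
```

```text
t 2.15 [ 538.7 -145.8  149.4] F [-0.4  1.3 -0.4] w -0.001 g 0.0 xaxis [-0.133  0.991  0.001] z [-0.001  0.    -1.   ]
[-0.0, -0.0, 0.01, -0.0, -0.0, 0.1, 1]
[-0.0, -0.0, 0.01, -0.0, -0.0, 0.1, 1]
[-0.0, -0.0, 0.01, -0.0, -0.0, 0.1, 1]
[-0.0, -0.0, 0.01, -0.0, -0.0, 0.1, 1]
[-0.0, -0.0, 0.01, -0.0, -0.0, 0.1, 1]
[-0.0, -0.0, 0.01, -0.0, -0.0, 0.1, 1]
[-0.0, -0.0, 0.01, -0.0, -0.0, 0.1, 1]
[  79.7092782     1.12354404 -163.49297535]
```

View pics/w1.png

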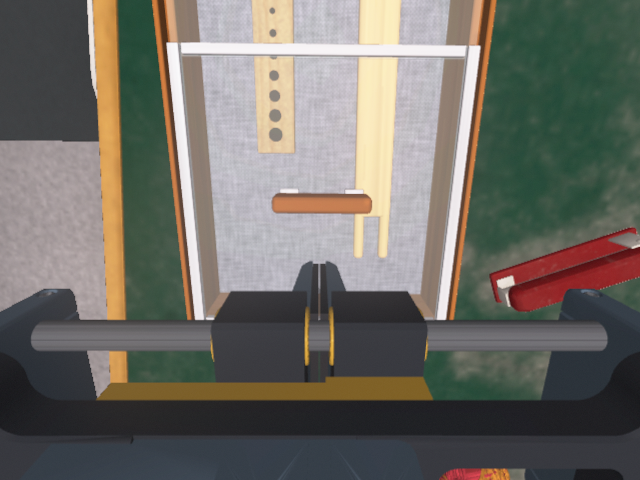

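The wrist view shows the bar at (322,203) squarely ahead of the closed fingers, with the case edges parallel. I'll descend and push.

>>> drive_tool(
  plan=[
    [[0, 0, 0.012, 0, 0, 0, 1], [0, 0, 0.012, 0, 0, 0, 1], [0, 0, 0.012, 0, 0, 0, 1], [0, 0, 0.012, 0, 0, 0, 1], [0, 0, 0.012, 0, 0, 0, 1], [0, 0, 0.012, 0, 0, 0, 1], [0, 0, 0, 0, 0, 0, 1], [0.01, 0, 0, 0, 0, 0, 1], [0.01, 0, 0, 0, 0, 0, 1], [0.01, 0, 0, 0, 0, 0, 1], [0.01, 0, 0, 0, 0, 0, 1], [0, 0, 0, 0, 0, 0, 1]],
  ],
)

```text
time_s: 3.4
ee_pos: [533.3, -103.9, 78.2]
eef_rot: [-0.0, 0.658, 0.753, 0.0]
wrist_force: [0.8, -0.3, -0.1]
width: 0.002
grasp_force: 0.0
```

>>> drive_tool(
  plan=[
    [[0.014, 0, 0, 0, 0, 0, 1], [0.014, 0, 0, 0, 0, 0, 1], [0.014, 0, 0, 0, 0, 0, 1], [0.014, 0, 0, 0, 0, 0, 1], [0.014, 0, 0, 0, 0, 0, 1], [0.014, 0, 0, 0, 0, 0, 1], [0.014, 0, 0, 0, 0, 0, 1], [0.014, 0, 0, 0, 0, 0, 1], [0.014, 0, 0, 0, 0, 0, 1], [0.014, 0, 0, 0, 0, 0, 1], [0.014, 0, 0, 0, 0, 0, 1], [0, 0, 0, 0, 0, 0, 1]],
  ],
)

```text
time_s: 4.6
ee_pos: [512.3, 48.8, 77.8]
eef_rot: [-0.0, 0.658, 0.753, -0.0]
wrist_force: [-0.6, -0.6, 0.8]
width: 0.007
grasp_force: 0.0
```

```bash
python3 -c "
from h import *
st()
o=get_obs(); save('wrist','w2.png')
im=cv2.imread('pics/w2.png'); hsv=cv2.cvtColor(im,cv2.COLOR_BGR2HSV)
m=cv2.inRange(hsv,(5,120,80),(16,255,255)); m[:,:200]=0;m[:,440:]=0;m[400:]=0
c,_=cv2.findContours(m,cv2.RETR_EXTERNAL,cv2.CHAIN_APPROX_NONE)
for k in sorted(c,key=cv2.contourArea)[-3:]:
  r=cv2.minAreaRect(k);print(r,onz('wrist',r[0],83.5,o))
"
```

```text
t 4.6 [512.3  48.8  77.8] F [-0.6 -0.6  0.8] w 0.007 g 0.0 xaxis [-0.135  0.991  0.   ] z [-0.001  0.    -1.   ]
((327.0, 252.5), (21.0, 138.0), 90.0) [513.59731626  77.04560361  83.5       ]
```

View pics/w2.png

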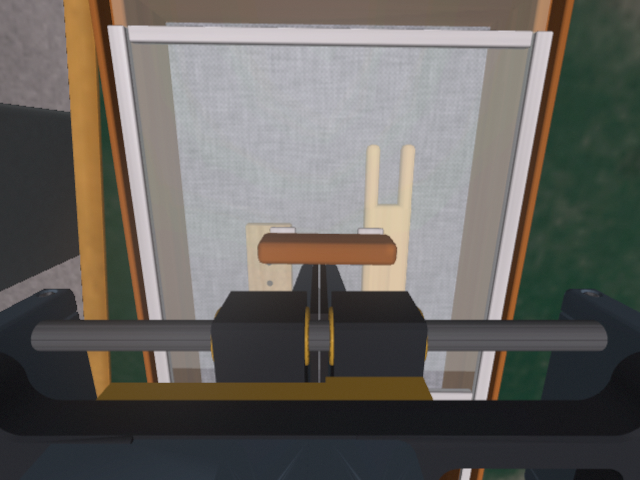

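The lid is nearly open. The bar is at (327,252), about y=77, with roughly 17 mm to go.

>>> drive_tool(
  plan=[
    [[0.004, 0, 0, 0, 0, 0, 1], [0.004, 0, 0, 0, 0, 0, 1], [0.003, 0, 0, 0, 0, 0, 1], [0.002, 0, 0, 0, 0, 0, 1], [0.001, 0, 0, 0, 0, 0, 1], [0, 0, 0, 0, 0, 0, 1]],
  ],
)

```text
time_s: 5.25
ee_pos: [511.1, 61.1, 77.9]
eef_rot: [-0.0, 0.658, 0.753, -0.0]
wrist_force: [-0.4, 0.7, 0.0]
width: 0.004
grasp_force: 0.0
```

>>> drive_tool(
  plan=[
    [[0.001, 0, 0, 0, 0, 0, 1], [0.001, 0, 0, 0, 0, 0, 1], [0.001, 0, 0, 0, 0, 0, 1], [0, 0, 0, 0, 0, 0, 1]],
  ],
)

```text
time_s: 5.65
ee_pos: [510.7, 64.1, 77.9]
eef_rot: [-0.0, 0.658, 0.753, 0.0]
wrist_force: [-0.5, -0.4, 0.4]
width: 0.002
grasp_force: 0.1
```

>>> drive_tool(
  plan=[
    [[0.001, 0, 0, 0, 0, 0, 1], [0.001, 0, 0, 0, 0, 0, 1], [0.001, 0, 0, 0, 0, 0, 1], [0.001, 0, 0, 0, 0, 0, 1], [0, 0, 0, 0, 0, 0, 1]],
  ],
)

```text
time_s: 6.15
ee_pos: [510.4, 66.6, 78.0]
eef_rot: [0.001, 0.658, 0.753, -0.001]
wrist_force: [0.7, -17.6, 0.8]
width: 0.005
grasp_force: 8.8
```

>>> drive_tool(
  plan=[
    [[0.001, 0, 0, 0, 0, 0, 1], [0.001, 0, 0, 0, 0, 0, 1], [0.001, 0, 0, 0, 0, 0, 1], [0, 0, 0, 0, 0, 0, 1]],
  ],
)

```text
time_s: 6.55
ee_pos: [510.4, 67.1, 78.1]
eef_rot: [0.002, 0.657, 0.753, -0.002]
wrist_force: [2.3, -47.1, 1.7]
width: 0.004
grasp_force: 23.7
```

>>> drive_tool(
  plan=[
    [[0.001, 0, 0, 0, 0, 0, 1], [0.001, 0, 0, 0, 0, 0, 1], [0.001, 0, 0, 0, 0, 0, 1], [0, 0, 0, 0, 0, 0, 1]],
  ],
)

```text
time_s: 6.95
ee_pos: [510.4, 67.5, 78.2]
eef_rot: [0.004, 0.657, 0.754, -0.003]
wrist_force: [2.9, -77.3, 2.7]
width: 0.005
grasp_force: 38.5
```

```bash
python3 -c "
from h import *
st()
o=get_obs(); save('wrist','w3.png')
im=cv2.imread('pics/w3.png'); hsv=cv2.cvtColor(im,cv2.COLOR_BGR2HSV)
m=cv2.inRange(hsv,(5,120,80),(16,255,255)); m[:,:200]=0;m[:,440:]=0;m[400:]=0
c,_=cv2.findContours(m,cv2.RETR_EXTERNAL,cv2.CHAIN_APPROX_NONE)
for k in sorted(c,key=cv2.contourArea)[-3:]:
  r=cv2.minAreaRect(k);print(r,onz('wrist',r[0],83.5,o))
"
```

```text
t 6.95 [510.4  67.5  78.2] F [  2.9 -77.3   2.7] w 0.005 g 38.5 xaxis [-0.136  0.991 -0.01 ] z [ 0.001 -0.01  -1.   ]
((326.0, 258.0), (22.0, 136.0), 90.0) [511.5455517   92.85465187  83.5       ]
((319.4978942871094, 19.138427734375), (239.37167358398438, 22.90498161315918), 0.8814040422439575) [494.06447739 195.33021331  83.5       ]
```

The end stop is reached and the force rose clearly. I'll back off and rise.

>>> drive_tool(
  plan=[
    [[-0.006, 0, 0, 0, 0, 0, 1], [-0.006, 0, 0, 0, 0, 0, 1], [-0.01, 0, -0.01, 0, 0, 0, 1], [-0.01, 0, -0.02, 0, 0, 0, 1], [-0.01, 0, -0.03, 0, 0, 0, 0.45], [-0.02, 0.01, -0.03, 0, 0, 0, 0.45], [-0.03, 0.01, 0, 0, 0, 0, 0.45], [-0.03, 0.01, 0, 0, 0, 0, 0.45], [-0.02, 0.01, 0, 0, 0, 0, 0.45], [0, 0, 0, 0, 0, 0, 0.45], [0, 0, 0, 0, 0, 0, 0.45]],
  ],
)

```text
time_s: 8.1
ee_pos: [567.8, -61.6, 168.3]
eef_rot: [-0.0, 0.658, 0.753, 0.0]
wrist_force: [-0.2, -0.6, -0.2]
width: 0.546
grasp_force: 0.0
```

```bash
python3 -c "
from h import *
st()
o=get_obs(); im=save('wrist','w4.png')[:,:,::-1].copy(); hsv=cv2.cvtColor(im,cv2.COLOR_BGR2HSV)
save('top','t4.png');
def big(n,m,z,kk):
  c,_=cv2.findContours(m,cv2.RETR_EXTERNAL,cv2.CHAIN_APPROX_NONE)
  for k in sorted(c,key=cv2.contourArea)[-kk:]:
    r=cv2.minAreaRect(k);print(n,cv2.contourArea(k),r,[onz(n,q,z,o).round(1).tolist() for q in cv2.boxPoints(r)])
m=cv2.inRange(hsv,(15,50,150),(35,255,255)); big('wrist',m,16,4)
"
```

```text
t 8.1 [567.8 -61.6 168.3] F [-0.2 -0.6 -0.2] w 0.546 g 0.0 xaxis [-0.133  0.991  0.   ] z [-0.  0. -1.]
wrist 718.0 ((102.4723129272461, 375.0015563964844), (48.86908721923828, 16.36365509033203), 86.8201675415039) [[343.6, -229.9, 16.0], [361.3, -226.4, 16.0], [361.9, -290.8, 16.0], [343.4, -294.5, 16.0]]
wrist 1802.0 ((238.520751953125, 205.9773712158203), (59.422122955322266, 33.186038970947266), 87.51044464111328) [[471.4, -24.3, 16.0], [501.9, -18.8, 16.0], [509.0, -75.6, 16.0], [476.9, -81.4, 16.0]]
wrist 3843.0 ((326.5, 248.5), (141.0, 33.0), 90.0) [[554.0, -14.0, 16.0], [584.5, -9.9, 16.0], [607.0, -155.0, 16.0], [572.6, -159.7, 16.0]]
wrist 6016.0 ((90.1577377319336, 159.47010803222656), (320.2602233886719, 22.158939361572266), 87.39744567871094) [[343.6, 102.1, 16.0], [361.5, 105.2, 16.0], [361.9, -188.1, 16.0], [338.7, -192.4, 16.0]]
```

View pics/w4.png

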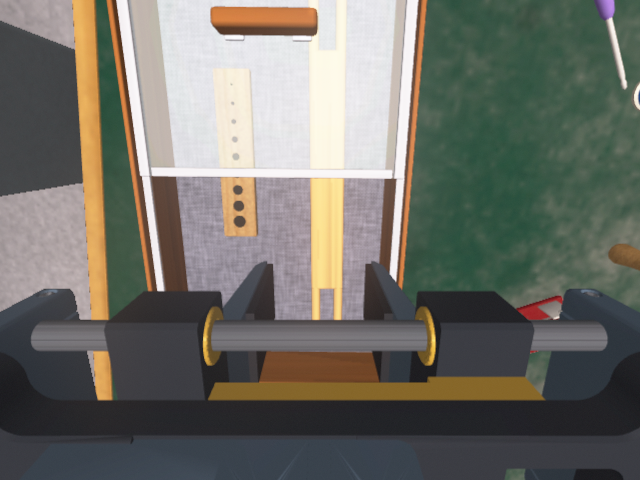

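The lid is fully open and the opening is clear, with the lid edge at row 174. The shuttle's centre line is at column 327 and the jaw centre at about 319, so I'll shift 6–7 mm along tool y.

>>> drive_tool(
  plan=[
    [[-0.005, 0.006, 0.01, 0, 0, 0, 0.45], [0, 0, 0.02, 0, 0, 0, 0.45], [0, 0, 0.02, 0, 0, 0, 0.45], [0, 0, 0.02, 0, 0, 0, 0.45], [0, 0, 0.02, 0, 0, 0, 0.45], [0, 0, 0.01, 0, 0, 0, 0.45], [0, 0, 0, 0, 0, 0, 0.45], [0, 0, 0, 0, 0, 0, 0.45]],
  ],
)

```text
time_s: 9.0
ee_pos: [574.9, -65.6, 68.2]
eef_rot: [0.0, 0.658, 0.753, 0.0]
wrist_force: [1.6, 0.7, -0.4]
width: 0.547
grasp_force: 0.0
```

```bash
python3 -c "
from h import *
st()
o=get_obs(); im=save('wrist','w5.png')
print('edge',[onz('wrist',(325,r),57,o).round(1) for r in (150,174)])"
```

```text
t 9.0 [574.9 -65.6  68.2] F [ 1.6  0.7 -0.4] w 0.547 g 0.0 xaxis [-0.134  0.991 -0.   ] z [ 0. -0. -1.]
edge [array([568.7,  10.9,  57. ]), array([570.4,  -0.9,  57. ])]
```

View pics/w5.png

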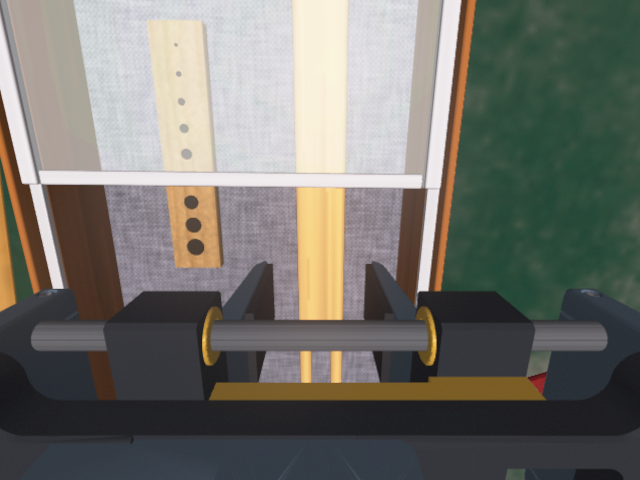

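The shuttle (col 320) is centred between the fingers (265–372). I'll descend.

>>> drive_tool(
  plan=[
    [[0, 0, 0.015, 0, 0, 0, 0.45], [0, 0, 0.015, 0, 0, 0, 0.45], [0, 0, 0.01, 0, 0, 0, 0.45], [0, 0, 0.006, 0, 0, 0, 0.45], [0, 0, 0.003, 0, 0, 0, 0.45], [0, 0, 0.002, 0, 0, 0, 0.45], [0, 0, 0, 0, 0, 0, 0.45], [0, 0, 0, 0, 0, 0, 0.45]],
  ],
)

```text
time_s: 9.85
ee_pos: [574.9, -65.7, 17.3]
eef_rot: [0.0, 0.658, 0.753, 0.0]
wrist_force: [-0.6, -0.1, -0.3]
width: 0.55
grasp_force: 0.0
```

>>> drive_tool(
  plan=[
    [[0, 0, 0.0015, 0, 0, 0, 0.45], [0, 0, 0, 0, 0, 0, 0.6], [0, 0, 0, 0, 0, 0, 0.7], [0, 0, 0, 0, 0, 0, 0.8], [0, 0, 0, 0, 0, 0, 1], [0, 0, 0, 0, 0, 0, 1], [0, 0, 0, 0, 0, 0, 1], [0, 0, 0, 0, 0, 0, 1]],
  ],
)

```text
time_s: 10.65
ee_pos: [574.7, -65.7, 15.5]
eef_rot: [0.0, 0.658, 0.753, 0.0]
wrist_force: [-1.0, -0.6, 1.7]
width: 0.346
grasp_force: 30.0
```

Gripped, at 31.5 mm opening and 30 N. Next I lift slightly and tip it 11° about end B, with end A rising.

>>> drive_tool(
  plan=[
    [[0, 0, -0.002, 0, 0, 0, 1], [0, 0, -0.0035, 0, -1, 0, 1], [0, 0, -0.0035, 0, -1, 0, 1], [0, 0, -0.0035, 0, -1, 0, 1], [0, 0, -0.0035, 0, -1, 0, 1], [0, 0, -0.0035, 0, -1, 0, 1], [0, 0, -0.0035, 0, -1, 0, 1], [0, 0, -0.0035, 0, -1, 0, 1], [0, 0, 0, 0, 0, 0, 1], [0, 0, 0, 0, 0, 0, 1]],
  ],
)

```text
time_s: 11.65
ee_pos: [574.5, -64.2, 41.9]
eef_rot: [0.046, 0.657, 0.752, -0.04]
wrist_force: [-1.2, 0.7, -1.0]
width: 0.348
grasp_force: 30.0
```

>>> drive_tool(
  plan=[
    [[0, 0, -0.0035, 0, -1, 0, 1], [0, 0, -0.0035, 0, -1, 0, 1], [0, 0, -0.0035, 0, -1, 0, 1], [0, 0, -0.0035, 0, -1, 0, 1], [0, 0, 0, 0, 0, 0, 1], [0, 0, 0, 0, 0, 0, 1]],
  ],
)

```text
time_s: 12.25
ee_pos: [574.2, -62.1, 55.8]
eef_rot: [0.072, 0.655, 0.75, -0.063]
wrist_force: [0.2, -0.6, -1.8]
width: 0.35
grasp_force: 30.0
```

```bash
python3 -c "
from h import *
st(); save('side','s6.png')
s2=cv2.imread('pics/s6.png')[140:320,190:410]; cv2.imwrite('pics/s6c.png',cv2.resize(s2,None,fx=3.3,fy=3.3,interpolation=cv2.INTER_CUBIC))"
```

```text
t 12.25 [574.2 -62.1  55.8] F [ 0.2 -0.6 -1.8] w 0.35 g 30.0 xaxis [-0.132  0.973 -0.191] z [ 0.026 -0.189 -0.982]
```

View pics/s6c.png

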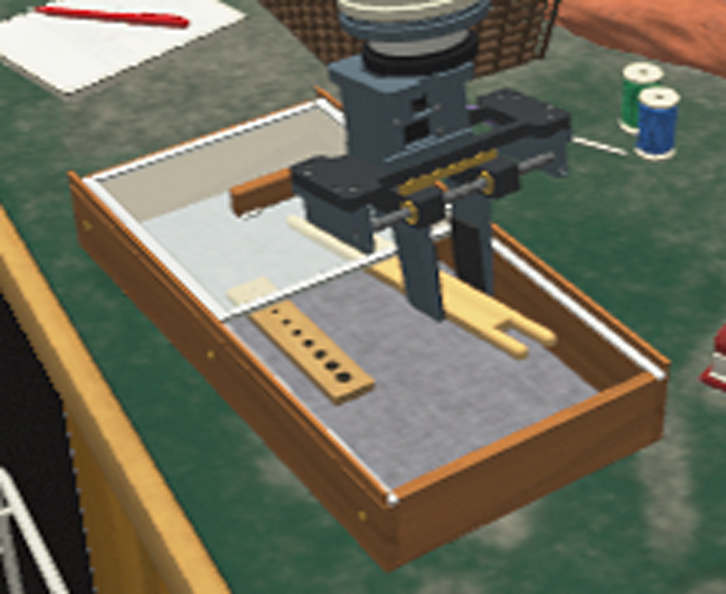

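Shuttle is tipped, end A clear of the end wall, lid still open. Now I draw it along its own axis.

>>> drive_tool(
  plan=[
    [[-0.006, 0, 0, 0, 0, 0, 1], [-0.008, 0, 0, 0, 0, 0, 1], [-0.01, 0, 0, 0, 0, 0, 1], [-0.01, 0, 0, 0, 0, 0, 1], [-0.01, 0, 0, 0, 0, 0, 1], [-0.01, 0, 0, 0, 0, 0, 1], [-0.01, 0, 0, 0, 0, 0, 1], [-0.01, 0, 0, 0, 0, 0, 1]],
  ],
)

```text
time_s: 13.1
ee_pos: [584.0, -135.3, 70.0]
eef_rot: [0.072, 0.655, 0.749, -0.063]
wrist_force: [-0.1, 0.5, -0.0]
width: 0.347
grasp_force: 30.0
```

>>> drive_tool(
  plan=[
    [[-0.012, 0, 0, 0, 0, 0, 1], [-0.012, 0, 0, 0, 0, 0, 1], [-0.012, 0, 0, 0, 0, 0, 1], [-0.012, 0, 0, 0, 0, 0, 1], [-0.012, 0, 0, 0, 0, 0, 1], [-0.012, 0, 0, 0, 0, 0, 1], [-0.012, 0, 0, 0, 0, 0, 1], [-0.01, 0, 0, 0, 0, 0, 1], [0, 0, 0, 0, 0, 0, 1], [0, 0, 0, 0, 0, 0, 1]],
  ],
)

```text
time_s: 14.1
ee_pos: [596.1, -225.7, 87.7]
eef_rot: [0.072, 0.655, 0.749, -0.063]
wrist_force: [-0.6, 0.1, -0.8]
width: 0.351
grasp_force: 30.0
```

```bash
python3 -c "
from h import *
st(); save('side','s7.png')
s2=cv2.imread('pics/s7.png')[120:340,190:450]; cv2.imwrite('pics/s7c.png',cv2.resize(s2,None,fx=2.7,fy=2.7,interpolation=cv2.INTER_CUBIC))"
```

```text
t 14.1 [ 596.1 -225.7   87.7] F [-0.6  0.1 -0.8] w 0.351 g 30.0 xaxis [-0.131  0.973 -0.191] z [ 0.025 -0.189 -0.982]
```

View pics/s7c.png

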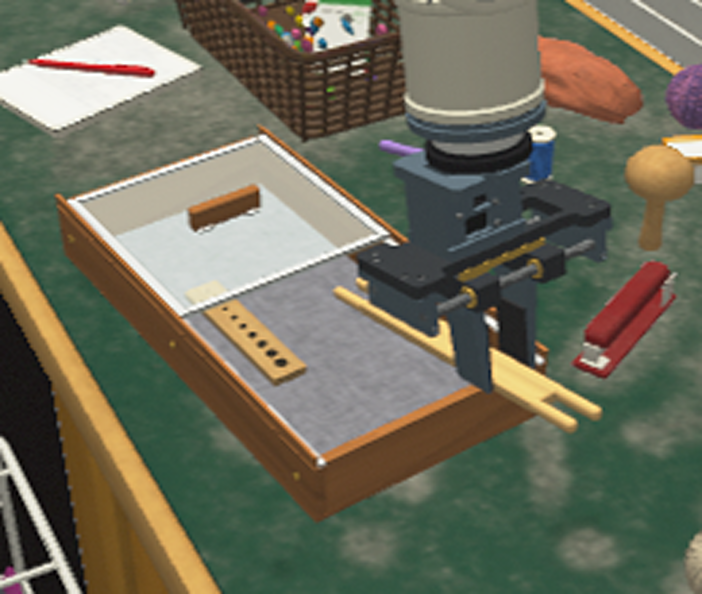

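End B is now clear of the lid and pane edge by about 25 mm, at crop (340,292). I'll lift straight up, then level.

>>> drive_tool(
  plan=[
    [[-0.002, 0, -0.008, 0, 0, 0, 1], [-0.002, 0, -0.01, 0, 0, 0, 1], [-0.002, 0, -0.01, 0, 0, 0, 1], [-0.002, 0, -0.01, 0, 0, 0, 1], [-0.002, 0, -0.01, 0, 0, 0, 1], [-0.002, 0, -0.01, 0, 0, 0, 1], [-0.002, 0, -0.01, 0, 0, 0, 1], [-0.002, 0, -0.01, 0, 0, 0, 1], [-0.001, 0, -0.005, 0, 0, 0, 1], [0, 0, 0, 0, 0, 0, 1], [0, 0, 0, 0, 0, 0, 1]],
  ],
)

```text
time_s: 15.25
ee_pos: [596.2, -226.5, 172.2]
eef_rot: [0.072, 0.655, 0.749, -0.063]
wrist_force: [0.1, 0.5, -0.5]
width: 0.347
grasp_force: 30.0
```

>>> drive_tool(
  plan=[
    [[0, 0, 0, 0, 1, 0, 1], [0, 0, 0, 0, 1, 0, 1], [0, 0, 0, 0, 1, 0, 1], [0, 0, 0, 0, 1, 0, 1], [0, 0, 0, 0, 1, 0, 1], [0, 0, 0, 0, 1, 0, 1], [0, 0, 0, 0, 1, 0, 1], [0, 0, 0, 0, 1, 0, 1], [0, 0, 0, 0, 1, 0, 1], [0, 0, 0, 0, 1, 0, 1], [0, 0, 0, 0, 1, 0, 1], [0, 0, 0, 0, 0, 0, 1]],
  ],
)

```text
time_s: 16.45
ee_pos: [596.4, -227.0, 172.4]
eef_rot: [-0.0, 0.658, 0.753, 0.0]
wrist_force: [0.4, -0.0, -1.2]
width: 0.346
grasp_force: 30.0
```

>>> drive_tool(
  plan=[
    [[0.01, 0, 0, 0, 0, 0, 1], [0.015, 0, 0, 0, 0, 0, 1], [0.015, 0, 0, 0, 0, 0, 1], [0.015, 0, 0, 0, 0, 0, 1], [0.015, 0, 0, 0, 0, 0, 1], [0.015, 0, 0, 0, 0, 0, 1], [0.01, 0, 0, 0, 0, 0, 1], [0.005, 0, 0, 0, 0, 0, 1], [0, 0, 0, 0, 0, 0, 1], [0, 0, 0, 0, 0, 0, 1], [0, 0, 0, 0, 0, 0, 1], [0, 0, 0, 0, 0, 0, 1]],
  ],
)

```text
time_s: 17.65
ee_pos: [583.0, -128.0, 172.4]
eef_rot: [0.0, 0.658, 0.753, -0.0]
wrist_force: [-0.3, 0.4, -0.3]
width: 0.347
grasp_force: 30.0
```

```bash
python3 -c "
from h import *
st(); save('side','s8.png'); save('top','t8.png')
a=cv2.imread('pics/s8.png')[100:400,190:490]; b=cv2.imread('pics/t8.png')[150:350,150:400]
cv2.imwrite('pics/f.png',np.hstack([cv2.resize(a,(400,400)),cv2.resize(b,(400,320))[:,:] if 0 else cv2.copyMakeBorder(cv2.resize(b,(400,320)),0,80,0,0,cv2.BORDER_CONSTANT)]))"
```

```text
t 17.65 [ 583.  -128.   172.4] F [-0.3  0.4 -0.3] w 0.347 g 30.0 xaxis [-0.133  0.991 -0.   ] z [ 0. -0. -1.]
```

View pics/f.png

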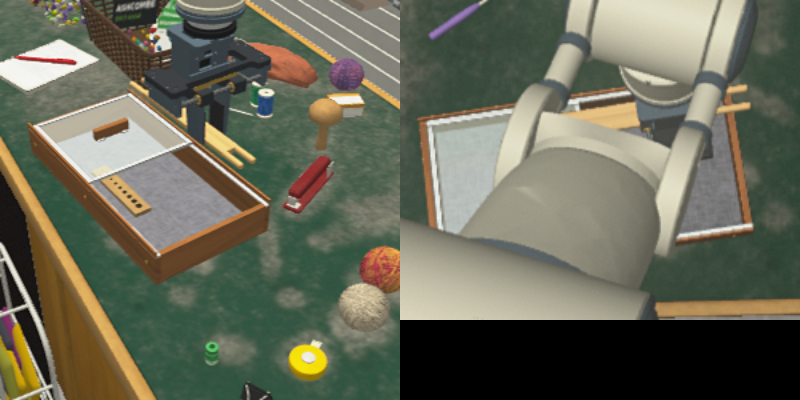

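The picture shows the shuttle held level above the case, the lid open, the gauge in the case and the other items in place.

```bash
python3 -c "
from h import *
print(job_done())"
```

```text
the job is handed in; nothing more can be done
None
```

I handed the job in at 17.7 s: the lid is fully open and the shuttle is held level about 95 mm above the case, with the gauge and counter items left in place; two slips were pushing the lid's end stop to 77 N at the wrist (limit 120 N) and viewing 11 pictures, one over the limit of 10.

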